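# Roll the carton into the weigh bay

## Task

Weigh the carton: swing the stop bar of the roller track out of the lane, push the carton along the rollers into the weigh bay until it stands squarely against the end stop, meeting the stop gently rather than banging into it, and then swing the bar fully back across the lane behind it. Leave the other things on the bench where they are.

Things in the scene. Friction and masses are not known exactly. Their poses are not given: they have to be found in the camera images.
- carton: the carton to weigh: a closed, taped brown cardboard box, 130 mm across the lane (its x), 150 mm along it (its y), 95 mm tall, 0.35 to 0.7 kg, too wide to be gripped. It starts on the rollers near the infeed end, up to 22 mm off the centre line and 15 degrees askew; pushed sideways it slides. Origin: centre of its underside
- lane: level roller track, fixed: free-turning steel rollers (24 mm dia., 34 mm apart, 200 mm wide), side frames 218 mm over all, ending 6 mm below the roller tops. Origin: on the bench under its centre line; y runs along the track to the bay, x across it away from the robot. Roller tops 80 mm above the bench, from y = -380 mm (infeed) through the bay to 330 mm. A moving carton coasts a little
- home (a point): where the carton's origin is when home in the weigh bay: on the centre line at roller-top height, 255 mm in y from the track's origin; axes as the track's. The bay is a roller-topped scale with two smooth guide rails 150 mm apart inside (8 to 38 mm above the roller tops) from 105 mm before to 75 mm after this point; a lead-in before them narrows the lane from 200 to 150 mm over 60 mm
- end_stop: the upright steel plate with a rubber pad, 205 mm wide, that closes the end of the weigh bay, up to 60 mm above the roller tops. Origin: middle of its lower edge on the pad's face, 75 mm in y beyond home and 15 mm below the roller tops. The carton comes to rest against this face
- stop_bar (a joint): angle of the swing stop, a flat steel bar 8 mm thick, 24 mm tall (46 to 70 mm above the roller tops), 190 mm long from its pivot, black knob on its free end. 0 = shut, square across the lane, 100 mm in y before home (20 mm behind a carton that is home); grows as the free end swings up-track, away from the bay (counter-clockwise from above), to 1.70 = open along the far side frame
- stop_bar_pivot (a point): the bar's upright pivot axis at the bar's middle height (58 mm above the roller tops), on the far side frame, 120 mm in x and 155 mm in y from the track's origin. The bar has stops at both ends of its swing, needs about 1 N at the knob, stays where it is left, and starts shut or slightly open (0 to 0.35 rad)
- stop_bar_knob (a point): centre of the black knob (22 mm diameter, 20 mm tall) that stands on the bar's upper edge, 176 mm from the pivot axis and 27 mm above the bar's middle height; it moves with the bar
- tape_gun: hand tape dispenser with a black handle, 130 x 52 x 92 mm, loose on the bench on the far side of the track; bystander. Origin under its middle
- tape_roll: roll of brown tape lying flat, 104 mm across, 48 mm tall, on the bench beyond the infeed end of the track; bystander. Origin under its middle
- knife: grey safety knife, 145 x 22 x 16 mm, flat on the bench on the far side of the track, close to it; bystander. Origin under its middle
- scanner: hand-held bar-code scanner, 185 x 62 x 56 mm, lying on the far side of the track; bystander. Origin near its middle, on the bench
- flat_box: flat closed cardboard box 120 x 170 x 36 mm lying on the bench beyond the infeed end, towards the robot; bystander, not the carton to weigh. Origin under its middle
- tape_measure: black pocket tape measure, 70 x 36 x 66 mm, on the far side by the infeed end; bystander. Origin under its middle
- spray_bottle: white spray bottle, 72 mm diameter, 215 mm tall, standing to the left of the robot; bystander. Origin under its middle

How it is judged (in metres and radians):
On the way, in this order (a step that is already met when the one before it is completed fails the run):
1. the stop bar is swung out of the lane (more than 1.1 rad open) (value of joint stop_bar above 1.1 rad), for 0.1 s.
2. the carton has come into the weigh bay past the bar's line (y of carton in the frame of home above -0.03 m and x of carton in the frame of home between -0.02 and 0.02 m), for 0.1 s.
At the end, for the whole second after the job is handed in: The carton stands upright on the bay's rollers against the end stop (within 8 mm of home along the lane, 15 mm across it, square within 0.08 rad), at rest, and the stop bar is shut behind it (within 0.10 rad of square across the lane) (y of carton in the frame of home between -0.008 and 0.008 m and x of carton in the frame of home between -0.015 and 0.015 m and z of carton in the frame of home between -0.006 and 0.008 m and angle between the y axis of carton and the y axis of home, either way round below 0.08 rad and angle between carton's own z axis and vertical below 0.06 rad and value of joint stop_bar below 0.1 rad and linear speed of carton below 0.01 m/s and velocity of joint stop_bar below 0.05 rad/s); the robot touches nothing.
It fails at once if the carton bangs into or is forced against the end stop (over 40 N) (contact force between carton and end_stop above 40 N).
It fails at once if the carton is tipped up (over 0.35 rad) (angle between carton's own z axis and vertical above 0.35 rad).
It fails at once if another thing on the bench is shifted by more than 30 mm (distance of any of tape_gun, tape_roll, knife, scanner, flat_box, tape_measure, spray_bottle from where it was at the start of the episode above 0.03 m).
It also fails if it takes over 64 s, if anything falls off the work surface, if the arm or the gripper's body presses on something with over 40 N, if the wrist force passes 120 N, or if a joint passes its speed limit or range.

## Robot

A 6-joint arm with a two-finger parallel gripper is mounted at the origin on the work surface. World frame = base frame: x ahead of the robot, y to its left, z up, the work surface at z = 0. Lengths are in mm, angles in rad, forces in N, time in s.
With the tool pointing down it reaches from about 350 to 975 mm from the base axis. Payload 7.1 kg.
Tool frame: the origin (TCP) lies midway between the tips of the shut fingers; the grasp point (between the pads) lies 19 mm behind it (ctrl.hold_point_z is the distance from the TCP to the grasp point, in mm); z points along the fingers, y is the direction in which the jaws open and shut (so a half turn about z gives the same grasp; the last joint's range is limited). The gripper opens to 88 mm and grips with 3 to 60 N. Pads are 20 mm wide; open, the fingers measure 115 mm over their backs; the gripper's body (75 mm by 178 mm) begins 61 mm behind the grasp point.
Start: joints at [1.221, 0.423, 1.63, -0, 1.089, -0.019], TCP at [202.968, 591.108, 222.675] pointing down, gripper open.
Joint ranges: [-3, 3], [-0.9, 2.11], [0.09, 2.58], [-1.31, 4.45], [0.11, 2.69], [-2.54, 2.54]. Speed limits (rad/s): [2.39, 2.39, 3.01, 3.14, 3.14, 3.14].

## Interface

Orientations are given as a rotation vector (axis times angle).
In Python, from workcell import ctrl, eyes gives the robot as it stands.
- The arm moves only by the tool move_arm, never from a script. Its argument "deltas" is a list of rows, each a list of 6 numbers: the shift along the tool's x, y, z in mm, then the turn, a rotation vector about the tool's x, y, z in rad. A call has 1 to 5 rows; each row shifts and turns the pose as measured when the row begins, along the tool's axes as they then stand; what a row does not reach is not made up. A row lasts 1/12 s, in which the tool goes at most 41.7 mm and 7.16 degrees, less where a joint would pass 70% of its speed; a pose out of reach is approached as far as the arm can. A call is refused whole if a number of a shift passes 41.7 or a number of a turn 0.125, either way. A call with a gripper value outside its range is refused whole. "hand" is the closure, from -1 (fully open) to 1 (shut), set as the call begins (left out, the last holds). The fingers move at their own pace and stop on an object; the grip force is fixed at half the most. Time passes only in rows, so rows that do not move let the fingers close. It gives the time, the measured TCP pose, the force and the opening at its end, in the units of the state.
- ctrl.get_obs(): the state, without advancing time (a new reading comes with each control period).
- eyes.get_image(name): name is "scene" or "top" or "wrist"; returns a dict with "frame" (480x640x3 uint8, red, green, blue), "range_z" (480x640 float32, mm along the optical axis (not along the pixel's ray), 0 where there is no reading), "fx", "fy", "cx", "cy" (pixels), "cam_to_world" (4x4, takes a point from camera to world coordinates). Camera axes: x right, y down, z forward; pixel columns grow to the right and rows downward; lengths in mm; the calibration is good to about 2 mm. A picture is of the moment at which its call begins.
- ctrl.close_job(): hands the job in, once; it reports no verdict.
The state is a dict: "t": time; "qpos": joint angles; "qvel": joint speeds; "joint_torque": joint torques, N m; "ee_pos": TCP position; "orientation": TCP orientation; "ft_force": force on the tool from outside, world axes, zero at the start; "moment": the same for the moment, N m; "width": finger opening in mm.
Only numpy, scipy, OpenCV 4.12 (cv2) and the standard library are available. Lean on these libraries where they do the work, as an engineer would, in place of code of your own. Each camera call takes 0.05 s, during which the arm holds its last target.

## Working session

There is one attempt and no reset: what is moved stays moved. The work goes in short steps, Python scripts to look and compute and a tool call to move; the robot and the scene stay as the last step left them, time stands still between calls to the robot, and variables do not carry over. Pictures are saved under pics/ and viewed, and the job is handed in when it is done.

Besides the shell and the picture viewer there is one more tool, called after "Call:" as name([rows], argument=value, ...), one row to a line, values as JSON. move_arm: Moves the arm, as the interface text tells. Its arguments: {"type":"object","properties":{"deltas":{"type":"array"},"hand":{"type":"number"}},"required":["deltas"]}

```bash
mkdir -p pics; ls
python3 - <<'E'
from workcell import ctrl, eyes
import cv2,numpy as np
o=ctrl.get_obs(); print(o)
for n in("scene","top"):
    d=eyes.get_image(n); cv2.imwrite(f"pics/{n}0.png",d["frame"][:,:,::-1]); np.savez(f"{n}0.npz",**d); print(n,d["fx"],d["cx"],d["cy"],d["cam_to_world"].round(3).tolist())
E
```

```text
pics
{'t': 0.0, 'qpos': array([ 1.22102655e+00,  4.23833615e-01,  1.63066966e+00,  1.81752942e-05,
        1.08859535e+00, -1.89862159e-02]), 'qvel': array([ 6.06294305e-04, -1.93896727e-05,  1.27490802e-03, -1.91971978e-04,
        4.03558006e-04,  7.77953730e-04]), 'joint_torque': array([ 6.03120388e-04, -5.44641423e+01, -2.73673242e+01,  6.45916373e-02,
        2.27079412e-02, -1.54247700e-04]), 'ee_pos': array([202.76610216, 590.61813769, 221.91419854]), 'orientation': array([-5.17192855e-01, -3.09843129e+00,  2.32062869e-03]), 'ft_force': array([-0.28857729,  0.23186581, -0.57924833]), 'moment': array([ 0.0060569 , -0.04092715, -0.0390979 ]), 'width': 87.59016552135638}
scene 624.8943200802896 313.65913253255377 236.50394040320333 [[-0.222, 0.84, -0.494, 1316.496], [0.975, 0.199, -0.1, 141.543], [0.014, -0.504, -0.864, 1484.078], [0.0, 0.0, 0.0, 1.0]]
top 482.04525522933295 322.30723567528014 242.6259878658002 [[0.003, -0.987, 0.161, 329.959], [-1.0, -0.002, 0.009, -33.094], [-0.008, -0.161, -0.987, 1501.235], [0.0, 0.0, 0.0, 1.0]]
```

View pics/scene0.png

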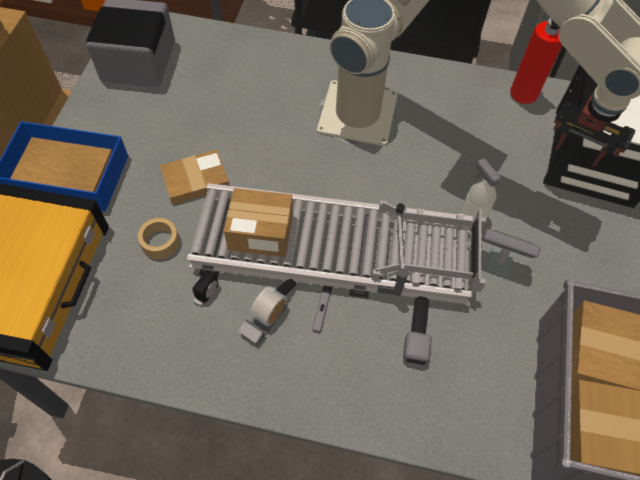

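View pics/top0.png

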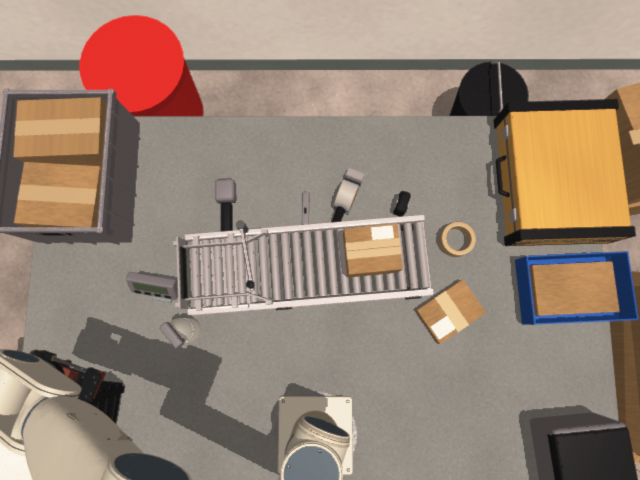

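The top view has the bay end at left (col ~182), the infeed at right (col ~430), the carton at about (373,250), the knob at about (250,284) and the pivot near (243,231). Next I'll measure these.

```bash
cat > h.py <<'E'
import numpy as np,cv2
def cloud(d):
    Z=d["range_z"].astype(float);v,u=np.indices(Z.shape)
    P=np.stack([(u-d["cx"])/d["fx"]*Z,(v-d["cy"])/d["fy"]*Z,Z],-1)
    T=np.array(d["cam_to_world"]);W=P@T[:3,:3].T+T[:3,3];W[Z==0]=np.nan;return W
def ray(d,u,v,z):
    T=np.array(d["cam_to_world"]);r=T[:3,:3]@np.array([(u-float(d["cx"]))/float(d["fx"]),(v-float(d["cy"]))/float(d["fy"]),1]);o=T[:3,3]
    return o+r*(z-o[2])/r[2]
E
python3 - <<'E'
import numpy as np,cv2
from h import *
for n in("top","scene"):
    d=np.load(n+"0.npz");W=cloud(d);
    roi=(W[...,0]>300)&(W[...,0]<650)&(W[...,1]>-350)&(W[...,1]<450)
    c=roi&(W[...,2]>160)&(W[...,2]<190)&(W[...,1]<100)
    print(n,"bench z",np.nanmedian(W[...,2][roi&(W[...,2]<20)]))
    num,lab,st,cen=cv2.connectedComponentsWithStats(c.astype(np.uint8))
    for i in range(1,num):
        if st[i,4]>100:
            p=W[lab==i];r=cv2.minAreaRect(p[:,:2].astype(np.float32));print("top face",r,np.median(p[:,2]),len(p))
    # end stop, bar/knob
    for lo,hi in((125,136),(136,152),(152,185)):
        c=roi&(W[...,2]>lo)&(W[...,2]<hi)&(W[...,1]>60)
        num,lab,st,cen=cv2.connectedComponentsWithStats(c.astype(np.uint8))
        for i in range(1,num):
            if st[i,4]>8:
                p=W[lab==i];print(lo,hi,st[i],p.mean(0).round(1),cv2.minAreaRect(p[:,:2].astype(np.float32)))
    c=roi&(W[...,2]>60)&(W[...,2]<95)
    p=W[c];r=cv2.minAreaRect(p[:,:2].astype(np.float32));print("lane",r,cv2.boxPoints(r).round(1).tolist())
    f=d["frame"][:,:,::-1]
    if n=="top": cv2.imwrite("pics/topz.png",cv2.resize(f[200:325,165:445],None,fx=2.8,fy=2.8,interpolation=cv2.INTER_CUBIC))
    else: cv2.imwrite("pics/scz.png",cv2.resize(f[170:310,180:500],None,fx=2.5,fy=2.5,interpolation=cv2.INTER_CUBIC))
E
```

```text
top bench z -0.39836582029215606
top face ((531.4571533203125, -162.7529296875), (131.0156707763672, 151.802734375), 5.871067523956299) 174.60947811731376 2532
125 136 [178 245   7  55 198] [467.1 382.7 130.2] ((468.13665771484375, 382.66741943359375), (155.08285522460938, 12.499156951904297), 4.428966999053955)
125 136 [157 276  20  16  87] [436.4 420.6 131.7] ((433.95245361328125, 425.3592224121094), (55.04932403564453, 36.29291534423828), 80.39447021484375)
125 136 [157 286   4   4  10] [423.3 444.3 132.2] ((423.9391784667969, 444.267822265625), (9.395342826843262, 7.322473049163818), 72.27941131591797)
125 136 [180 301   3   7   9] [377.4 378.5 130.1] ((377.052490234375, 378.3987731933594), (16.97085189819336, 3.349719285964966), 8.125105857849121)
125 136 [170 319   6   4  11] [330.2 399.2 130.7] ((330.0306396484375, 399.81060791015625), (5.3813581466674805, 16.550701141357422), 32.61322021484375)
125 136 [177 318  14  14  47] [320.2 364.1 130.7] ((323.1172790527344, 366.70721435546875), (47.15532302856445, 13.72539234161377), 45.3603401184082)
136 152 [240 224  13  57 184] [519
[... 3369 characters left out ...]
82507324), 82.19009399414062)
152 185 [477 179  17  16 128] [314.4 384.6 163.5] ((314.705078125, 386.0535888671875), (37.39737319946289, 22.331676483154297), 81.11735534667969)
152 185 [396 203   9  13  79] [434.5 180.6 170. ] ((432.4438781738281, 181.27305603027344), (21.698427200317383, 24.855037689208984), 65.3121566772461)
152 185 [398 267  10  11  48] [603.9 215.4 154.6] ((602.4051513671875, 213.675537109375), (27.65683937072754, 19.703838348388672), 23.089555740356445)
lane ((493.28021240234375, 55.5330810546875), (289.71026611328125, 797.8385009765625), 8.65418815612793) [[290.0, 428.1000061035156], [410.1000061035156, -360.6000061035156], [696.5, -317.0], [576.5, 471.70001220703125]]
```

```bash
ls pics
```

```text
scene0.png
scz.png
top0.png
topz.png
```

View pics/topz.png

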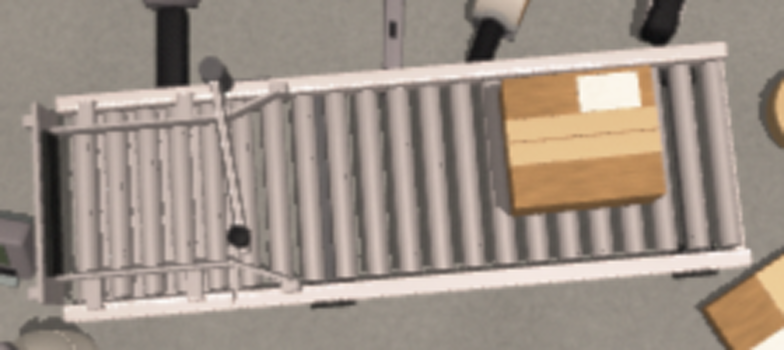

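View pics/scz.png

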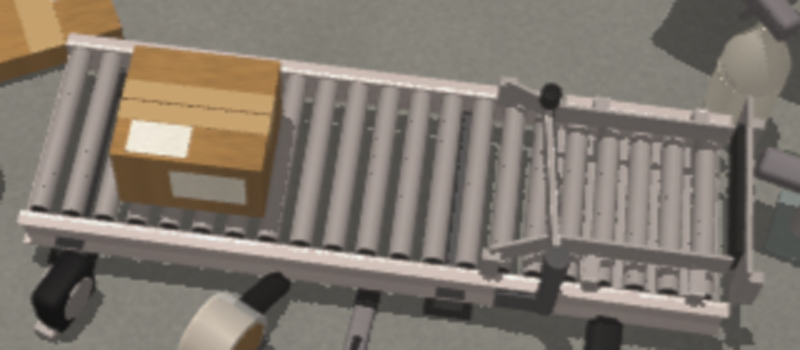

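Run:
```python
import numpy as np,cv2
from h import *
a=0.085;O=np.array([496.3,49.6])
R=np.array([[np.cos(a),np.sin(a)],[-np.sin(a),np.cos(a)]])
for n in("top","scene"):
    d=np.load(n+"0.npz");W=cloud(d);L=(W[...,:2]-O)@R.T;z=W[...,2]
    print(n)
    m=(z>62)&(z<95)&(abs(L[...,0])<125)&(abs(L[...,1])<400)
    lo=[];hi=[];ys=[]
    for y in range(-370,320,10):
        k=m&(abs(L[...,1]-y)<5);xs=L[...,0][k]
        if len(xs)>10: ys.append(y);lo.append(np.percentile(xs,1));hi.append(np.percentile(xs,99))
    ys=np.array(ys);lo=np.array(lo);hi=np.array(hi)
    print(lo.round(0)[::4],hi.round(0)[::4])
    for q in(lo,hi):
        k=abs(q-np.median(q))<5;f=np.polyfit(ys[k],q[k],1);print("fit",f,k.sum())
    k=(z>60)&(z<95)&(abs(L[...,0])<90);print("yext",np.nanpercentile(L[...,1][k&(abs(L[...,1])<420)],[.2,99.8]))
    c=(z>165)&(z<185)&(abs(L[...,0])<110)&(L[...,1]<50)&(L[...,1]>-380)
    r=cv2.minAreaRect(L[c].astype(np.float32));print("carton lane",r)
    e=(z>125)&(z<146)&(abs(L[...,0])<95)&(L[...,1]>300)&(L[...,1]<360);r=L[e];f=np.polyfit(r[:,0],r[:,1],1);print("stop",f,np.percentile(r[:,1],[1,50,99]))
    t=(z>8)&(z<160)&(L[...,0]>115)&(L[...,0]<350)&(L[...,1]<350)&(L[...,1]>-450)
    num,lab,st,cen=cv2.connectedComponentsWithStats(t.astype(np.uint8))
    for i in range(1,num):
        if st[i,4]>40: p=L[lab==i];print("far obj",p.min(0).round(),p.max(0).round(),z[lab==i].max().round())
```

```text
top
[-116. -117. -117. -117. -117. -119. -117. -117. -118. -118. -117. -115.
 -117. -119. -119. -119. -116. -115.] [119. 117. 118. 119. 119. 119. 117. 119. 120. 120. 118. 118. 120. 115.
 118. 118. 118. 118.]
fit [ 3.99513472e-04 -1.17549474e+02] 69
fit [-2.33845231e-04  1.18978823e+02] 66
yext [-379.46575286  389.86047592]
carton lane ((17.00192642211914, -214.5709991455078), (131.0157012939453, 151.80276489257812), 1.000927448272705)
stop [-2.06108110e-02  3.38268616e+02] [328.92456799 337.68397427 358.8682548 ]
far obj [ 115. -386.] [300. 167.] 160.0
far obj [115. 171.] [306. 336.] 80.0
scene
[-117. -117. -121. -122. -120. -118. -116. -118. -119. -121. -118. -117.
  -95.  -81. -118. -119. -119. -106.] [119. 119. 121. 122. 121. 119. 118. 117. 121. 120. 119. 119. 122. 125.
 120. 122. 118. 119.]
fit [ 1.83807315e-03 -1.18491394e+02] 60
fit [3.15045341e-04 1.19685287e+02] 67
yext [-377.21872576  414.7944651 ]
carton lane ((16.639663696289062, -212.5034942626953), (136.77041625976562, 152.58653259277344), 0.48885107040405273)
stop [-1.50102303e-02  3.40205077e+02] [331.22467653 339.90193289 359.17963111]
far obj [ 115. -385.] [124.  86.] 82.0
far obj [ 115. -366.] [296. 338.] 159.0
far obj [ 247. -224.] [ 299. -160.] 48.0
```

Lane fit is consistent in both views: origin ≈ (496, 50), yaw 0.085, carton at lane (17, -214) and nearly square, bar about 0.12 rad open. First I'll raise the arm, to clear the spray bottle, and turn the tool to the lane axes so that tool x = lane y and tool y = lane x.

```bash
cat >> h.py <<'E'
from scipy.spatial.transform import Rotation as Ro
A=0.085;O=np.array([496.6,49.8]);RL=np.array([[np.cos(A),np.sin(A)],[-np.sin(A),np.cos(A)]])
def st(tl=None):
    from workcell import ctrl
    o=ctrl.get_obs();p=o["ee_pos"];M=Ro.from_rotvec(o["orientation"]).as_matrix();l=RL@(p[:2]-O)
    Yt=M[:,1];yaw=np.arctan2(Yt[1],Yt[0])-A
    print("t",round(o["t"],2),"lane",l.round(1),"z",p[2].round(1),"yaw err",round(yaw,3),"tz",M[:,2].round(3),"F",(RL@o["ft_force"][:2]).round(1),o["ft_force"][2].round(1),"w",round(o["width"],1),"q",o["qpos"].round(2))
    if tl is not None:
        w=np.r_[O+RL.T@np.array(tl[:2]),tl[2]]-p;print("tool delta",(M.T@w).round(1))
E
python3 -c "from h import *;st((10,195,300))"
```

```text
t 0.1 lane [-246.8  563.8] z 222.0 yaw err 1.155 tz [-0.    -0.001 -1.   ] F [ 0.1 -0.3] -0.3 w 87.8 q [ 1.22  0.42  1.63  0.    1.09 -0.02]
tool delta [-383.9 -233.8  -77.7]
```

Call:
move_arm([
  [0,0,-40,0,0,0],
  [0,0,-40,0,0,0.115],
  [0,0,-20,0,0,0.115],
  [0,0,0,0,0,0.115],
  [0,0,0,0,0,0.115],
], hand=1)

```text
t: 0.52
ee_pos: [202.1, 588.6, 322.3]
orientation: [1.233, 2.889, -0.017]
ft_force: [-0.4, 0.1, -0.4]
width: 58.0
```

```bash
python3 -c "from h import *;st((10,195,300))"
```

```text
t 0.52 lane [-247.7  561.9] z 322.3 yaw err 0.679 tz [-0.004 -0.01  -1.   ] F [-0.4  0.1] -0.4 w 58.0 q [ 1.22  0.33  1.53 -0.    1.29  0.46]
tool delta [-447.3  -29.6   24.7]
```

Call:
move_arm([
  [0,0,0,0,0,0.124],
  [0,0,0,0,0,0.124],
  [0,0,0,0,0,0.124],
  [0,0,0,0,0,0.124],
  [0,0,0,0,0,0.124],
])

```text
t: 0.93
ee_pos: [201.9, 588.2, 322.4]
orientation: [2.06, 2.367, -0.016]
ft_force: [-0.5, -0.3, -0.2]
width: 24.5
```

```bash
python3 -c "from h import *;st((10,195,300))"
```

```text
t 0.93 lane [-248.   561.4] z 322.4 yaw err 0.054 tz [-0.004 -0.01  -1.   ] F [-0.5 -0.2] -0.2 w 24.5 q [ 1.22  0.33  1.53 -0.    1.29  1.08]
tool delta [-379.5  238.    24.8]
```

Call:
move_arm([
  [-35,22,0,0,0,0.054],
  [-35,22,0,0,0,0],
  [-35,22,0,0,0,0],
  [-35,22,0,0,0,0],
  [-35,22,0,0,0,0],
])

```text
t: 1.35
ee_pos: [324.8, 424.2, 320.2]
orientation: [2.122, 2.312, -0.021]
ft_force: [0.3, 0.2, 0.3]
width: 0.6
```

Call:
move_arm([
  [-35,22,0,0,0,0],
  [-35,22,0,0,0,0],
  [-35,22,0,0,0,0],
  [-35,22,0,0,0,0],
  [-30,18,0,0,0,0],
])

```text
t: 1.77
ee_pos: [444.6, 258.9, 320.3]
orientation: [2.121, 2.313, -0.024]
ft_force: [1.1, 0.9, 0.5]
width: 0.4
```

```bash
python3 -c "from h import *;st((10,190,130))"
```

```text
t 1.77 lane [-34.  212.8] z 320.3 yaw err 0.002 tz [-0.008 -0.014 -1.   ] F [1.2 0.8] 0.5 w 0.4 q [ 0.51  0.16  1.76 -0.01  1.24  0.43]
tool delta [-20.4  45.8 190.1]
```

Call:
move_arm([
  [-10,20,30,0,0,0],
  [-10,20,30,0,0,0],
  [0,6,35,0,0,0],
  [0,0,35,0,0,0],
  [0,0,30,0,0,0],
])

```text
t: 2.18
ee_pos: [503.5, 234.5, 162.7]
orientation: [2.127, 2.296, 0.002]
ft_force: [0.1, -0.5, -0.3]
width: 0.9
```

Run:
```python
from h import *
st((10,190,130))
from workcell import eyes
for n in("scene","wrist"):
    d=eyes.get_image(n);cv2.imwrite(f"pics/{n}1.png",d["frame"][:,:,::-1])
# finger path along bar
for th in np.arange(.1,1.75,.15):
    u=np.array([-np.cos(th),-np.sin(th)]);n=np.array([-np.sin(th),np.cos(th)]);s=4+13.5*abs(n[0])+10*abs(n[1])
    print(round(th,2),(np.array([120,155])+110*u+s*n).round())
```

```text
t 2.18 lane [ 22.5 183.4] z 162.7 yaw err -0.009 tz [ 0.009 -0.007 -1.   ] F [ 0.  -0.5] -0.3 w 0.9 q [ 0.42  0.4   1.83 -0.01  0.9   0.35]
tool delta [  6.7 -12.9  32.5]
0.1 [  9. 159.]
0.25 [  9. 144.]
0.4 [ 11. 129.]
0.55 [ 16. 114.]
0.7 [ 23. 100.]
0.85 [32. 86.]
1.0 [43. 74.]
1.15 [56. 63.]
1.3 [72. 54.]
1.45 [88. 48.]
1.6 [105.  45.]
```

View pics/scene1.png

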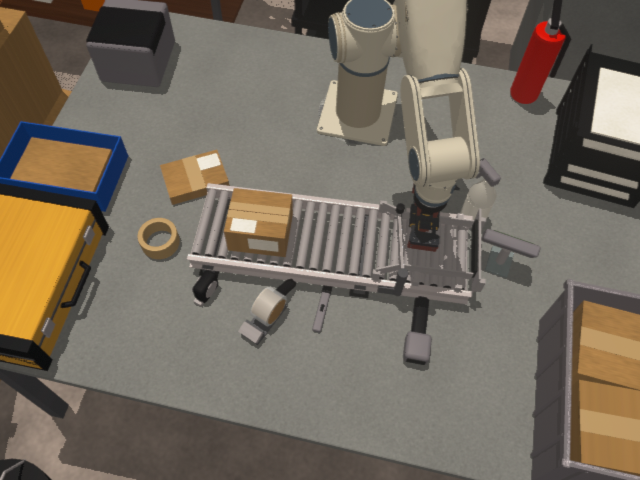

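View pics/wrist1.png

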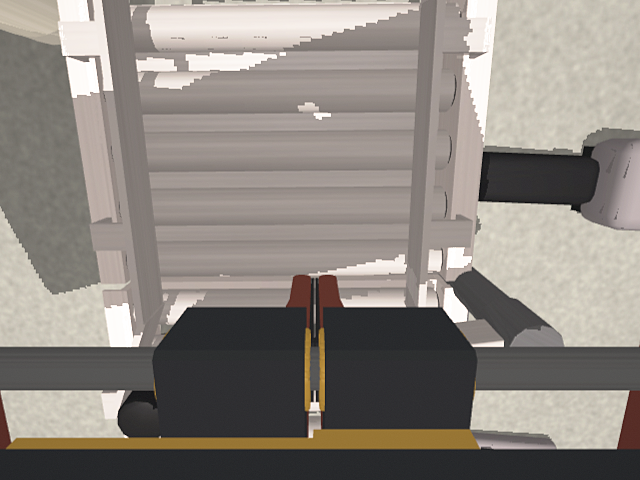

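The scene picture has the gripper at about (425,225), inside the bay. The wrist picture shows the shut fingers between the rails and the bar's knob at (138,412). I'll lower further and start the sweep.

Call:
move_arm([
  [0,-7,20,0,0,0],
  [0,-6,16,0,0,0],
  [-15,0,0,0,0,0],
  [-15,2,0,0,0,0],
  [-15,4,0,0,0,0],
])

```text
t: 2.7
ee_pos: [497.3, 190.9, 128.4]
orientation: [2.124, 2.305, -0.007]
ft_force: [-0.6, 1.1, -1.7]
width: 0.3
```

```bash
python3 -c "from h import *;st((16,114,132))"
```

```text
t 2.7 lane [ 12.7 140.5] z 128.4 yaw err -0.004 tz [ 0.002 -0.008 -1.   ] F [-0.5  1.2] -1.7 w 0.3 q [ 0.35  0.42  1.9  -0.01  0.82  0.28]
tool delta [-26.5   3.4  -3.3]
```

Contact at about 1 N. I'll follow the arc.

Call:
move_arm([
  [-15,3,0,0,0,0],
  [-16,5,0,0,0,0],
  [-15,7,0,0,0,0],
  [-14,9,0,0,0,0],
  [-12,11,0,0,0,0],
])

```text
t: 3.12
ee_pos: [540.8, 122.6, 138.8]
orientation: [2.119, 2.307, 0.004]
ft_force: [-1.5, 1.7, -0.6]
width: 0.7
```

```bash
python3 -c "from h import *;st((72,54,132))"
```

```text
t 3.12 lane [50.2 68.8] z 138.8 yaw err -0.0 tz [ 0.008 -0.004 -1.   ] F [-1.4  1.8] -0.6 w 0.7 q [ 0.2   0.43  1.85 -0.01  0.85  0.12]
tool delta [-14.8  21.7   7. ]
```

Call:
move_arm([
  [-7,10,4,0,0,0],
  [-6,12,3,0,0,0],
  [-4,14,1,0,0,0],
  [-2,14,0,0,0,0],
  [0,10,0,0,0,0],
])

```text
t: 3.53
ee_pos: [607.3, 107.9, 138.8]
orientation: [2.119, 2.305, 0.01]
ft_force: [-1.3, -0.1, -0.7]
width: 0.5
```

```bash
python3 -c "from h import *;st((106,45,132))"
```

```text
t 3.53 lane [115.2  48.5] z 138.8 yaw err -0.001 tz [ 0.012 -0.002 -1.   ] F [-1.3  0.1] -0.7 w 0.5 q [ 0.16  0.51  1.71 -0.01  0.91  0.08]
tool delta [-3.4 -9.3  6.7]
```

Call:
move_arm([
  [0,-12,-10,0,0,0],
  [0,-6,-40,0,0,0],
  [0,0,-40,0,0,0],
  [-20,0,-15,0,0,0],
  [-40,5,0,0,0,0],
])

```text
t: 3.95
ee_pos: [600.8, 52.7, 252.0]
orientation: [2.11, 2.312, 0.013]
ft_force: [0.7, -0.1, -0.3]
width: 0.6
```

Call:
move_arm([
  [-40,5,0,0,0,0],
  [-40,5,0,0,0,0],
  [-40,5,0,0,0,0],
  [-40,5,0,0,0,0],
  [-25,5,0,0,0,0],
])

```text
t: 4.37
ee_pos: [648.5, -135.1, 265.7]
orientation: [2.093, 2.31, 0.027]
ft_force: [-0.5, 0.6, -0.1]
width: 0.4
```

Run:
```python
from h import *
st((122,-214,115))
from workcell import eyes
d=eyes.get_image("top");cv2.imwrite("pics/top2.png",cv2.resize(d["frame"][180:340,120:480,::-1],None,fx=2.2,fy=2.2))
```

```text
t 4.37 lane [ 135.7 -197.2] z 265.7 yaw err 0.014 tz [ 0.029 -0.003 -1.   ] F [-0.4  0.6] -0.1 w 0.4 q [-0.23  0.42  1.53  0.    1.16 -0.33]
tool delta [-15.8 -18.3 150.3]
```

View pics/top2.png

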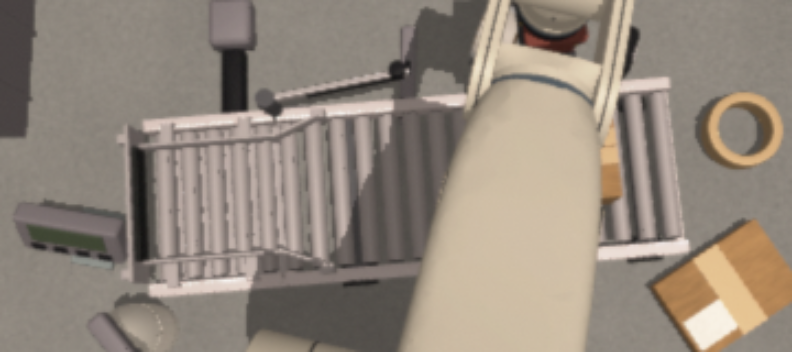

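The bar is open along the far frame: pivot at (268,100), knob at (400,68) in the crop. Next I'll lower on the carton's far side to nudge it toward the centre line.

Call:
move_arm([
  [-15,-12,0,0.029,0,0.014],
  [0,-3,38,0,0,0],
  [0,0,38,0,0,0],
  [0,0,38,0,0,0],
  [0,0,34,0,0,0],
])

```text
t: 4.83
ee_pos: [648.6, -162.5, 130.7]
orientation: [2.113, 2.282, 0.013]
ft_force: [0.8, 0.2, 0.4]
width: 0.3
```

```bash
python3 -c "from h import *;st((97,-214,115))"
```

```text
t 4.83 lane [ 133.5 -224.4] z 130.7 yaw err -0.008 tz [ 0.029 -0.015 -0.999] F [0.8 0.1] 0.4 w 0.3 q [-0.26  0.58  1.61 -0.01  0.92 -0.33]
tool delta [ 10.4 -37.   14.5]
```

Call:
move_arm([
  [8,-14,10,0.02,0.01,-0.008],
  [2,-14,2,0,0,0],
  [0,-8,0,0,0,0],
  [0,-6,0,0,0,0],
  [0,-6,0,0,0,0],
])

```text
t: 5.25
ee_pos: [598.9, -153.8, 113.1]
orientation: [2.119, 2.313, -0.003]
ft_force: [2.3, -0.4, -0.5]
width: 0.6
```

```bash
python3 -c "from h import *;st((79,-214,115))"
```

```text
t 5.25 lane [  84.6 -211.6] z 113.1 yaw err 0.003 tz [ 0.002 -0.005 -1.   ] F [ 2.3 -0.6] -0.5 w 0.6 q [-0.27  0.55  1.72 -0.01  0.87 -0.35]
tool delta [-2.4 -5.6 -1.8]
```

Call:
move_arm([
  [-1,-5,0,0,0,0],
  [0,8,0,0,0,0],
  [0,15,0,0,0,0],
  [0,15,0,0,0,0],
  [0,10,-20,0,0,0],
])

```text
t: 5.67
ee_pos: [641.8, -151.5, 135.8]
orientation: [2.122, 2.312, -0.004]
ft_force: [-0.0, -0.2, -0.3]
width: 0.3
```

Call:
move_arm([
  [0,0,-40,0,0,0],
  [0,0,-40,0,0,0],
  [-30,0,-30,0,0,0],
  [-40,0,0,0,0,0],
  [-40,0,0,0,0,0],
], hand=-1)

```text
t: 6.08
ee_pos: [659.3, -255.8, 259.0]
orientation: [2.105, 2.316, 0.003]
ft_force: [1.9, -0.3, -0.4]
width: 30.1
```

Run:
```python
from h import *
from workcell import eyes
st((2,-330,250))
for n in("top","scene"):
    d=eyes.get_image(n);cv2.imwrite(f"pics/{n}3.png",d["frame"][:,:,::-1])
    W=cloud(d);L=(W[...,:2]-O)@RL.T;z=W[...,2]
    c=(z>165)&(z<182)&(abs(L[...,0])<110)&(L[...,1]<50)&(L[...,1]>-380)
    num,lab,s,cen=cv2.connectedComponentsWithStats(c.astype(np.uint8))
    for i in range(1,num):
        if s[i,4]>300: print(n,cv2.minAreaRect(L[lab==i].astype(np.float32)),s[i,4])
```

```text
t 6.08 lane [ 136.2 -318.3] z 259.0 yaw err 0.01 tz [ 0.01  -0.007 -1.   ] F [ 1.8 -0.4] -0.4 w 30.1 q [-0.39  0.51  1.41 -0.    1.21 -0.48]
tool delta [ -10.3 -134.4    7.8]
top ((2.1014060974121094, -186.585205078125), (130.04676818847656, 94.47183227539062), 0.12886181473731995) 987
scene ((1.35125732421875, -212.7650604248047), (136.54383850097656, 152.5171356201172), 0.13745884597301483) 2741
```

View pics/scene3.png

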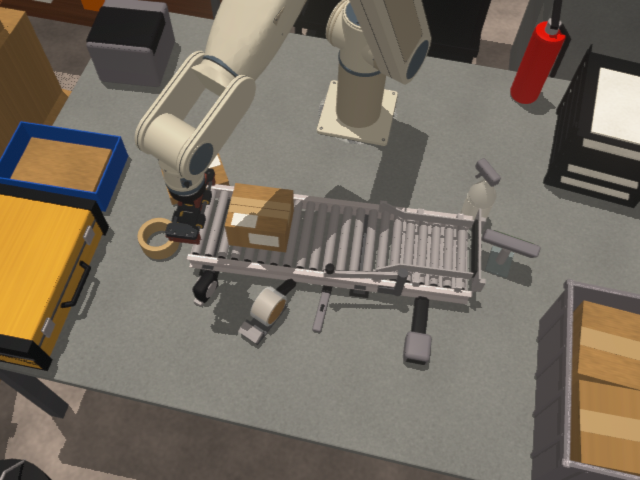

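The carton now sits at lane x ≈ 1.5, y ≈ -213, and square; the scene view shows it at (260,218) with the bar open, knob at (330,268). Next I'll move behind it with the fingers spread across the lane.

Call:
move_arm([
  [-2,-30,0,0.01,0,0.01],
  [-2,-30,0,0,0,0],
  [-2,-30,0,0,0,0],
  [-2,-28,0,0,0,0],
  [-2,-16,0,0,0,0],
], hand=-1)

```text
t: 6.6
ee_pos: [527.0, -282.1, 259.3]
orientation: [2.126, 2.297, -0.006]
ft_force: [0.7, -0.2, -0.3]
width: 71.8
```

```bash
python3 -c "from h import *;st((1,-325,113))"
```

```text
t 6.6 lane [   2.1 -333.2] z 259.3 yaw err -0.008 tz [ 0.006 -0.01  -1.   ] F [ 0.7 -0.2] -0.3 w 71.8 q [-0.51  0.34  1.67 -0.01  1.13 -0.58]
tool delta [  9.8  -1.9 146.2]
```

Call:
move_arm([
  [1,0,35,0,0.008,-0.008],
  [1,0,35,0,0,0],
  [1,0,35,0,0,0],
  [1,0,30,0,0,0],
  [1,0,10,0,0,0],
])

```text
t: 7.02
ee_pos: [529.7, -279.6, 118.6]
orientation: [2.116, 2.296, 0.009]
ft_force: [-1.6, -0.1, 0.1]
width: 87.5
```

```bash
python3 -c "from h import *;st((1,-300,113))"
```

```text
t 7.02 lane [   5. -331.] z 118.6 yaw err -0.004 tz [ 0.018 -0.009 -1.   ] F [-1.7  0. ] 0.1 w 87.5 q [-0.51  0.51  1.77  0.    0.84 -0.59]
tool delta [31.  -4.2  5.2]
```

Call:
move_arm([
  [12,-2,3,0.018,0.009,0],
  [12,-2,2,0,0,0],
  [6,0,0,0,0,0],
  [6,0,0,0,0,0],
  [8,0,0,0,0,0],
])

```text
t: 7.43
ee_pos: [523.2, -232.3, 115.1]
orientation: [-2.129, -2.31, 0.004]
ft_force: [-0.0, -1.9, -1.5]
width: 87.5
```

Call:
move_arm([
  [10,0,0,0,0,0],
  [12,0,0,0,0,0],
  [12,0,0,0,0,0],
  [12,0,0,0,0,0],
  [12,0,0,0,0,0],
])

```text
t: 7.85
ee_pos: [520.2, -169.6, 119.0]
orientation: [2.125, 2.305, -0.0]
ft_force: [-0.4, -1.6, 0.2]
width: 87.6
```

```bash
python3 -c "from h import *;st((1,-200,115))"
```

```text
t 7.85 lane [   4.8 -220.6] z 119.0 yaw err -0.004 tz [ 0.005 -0.004 -1.   ] F [-0.5 -1.5] 0.2 w 87.6 q [-0.34  0.45  1.88 -0.    0.81 -0.41]
tool delta [20.6 -3.9  3.8]
```

Call:
move_arm([
  [12,-1,1,0,0,0],
  [12,-1,1,0,0,0],
  [12,-1,1,0,0,0],
  [12,-1,1,0,0,0],
  [12,-1,0,0,0,0],
])

```text
t: 8.27
ee_pos: [511.7, -104.0, 115.7]
orientation: [2.122, 2.301, 0.004]
ft_force: [1.7, -1.9, 0.4]
width: 87.8
```

Call:
move_arm([
  [12,-1,1,0,0,0],
  [12,-1,1,0,0,0],
  [12,0,1,0,0,0],
  [12,0,1,0,0,0],
  [12,0,0,0,0,0],
])

```text
t: 8.68
ee_pos: [503.2, -38.1, 110.7]
orientation: [2.122, 2.301, 0.003]
ft_force: [0.1, -2.0, 1.0]
width: 87.8
```

```bash
cat > look.py <<'E'
import sys
from h import *
from workcell import eyes
k=sys.argv[1];st()
for n in("top","scene"):
    d=eyes.get_image(n);f=d["frame"][:,:,::-1]
    f=f[190:330,130:450] if n=="top" else f[170:310,180:500]
    cv2.imwrite(f"pics/{n}{k}.png",cv2.resize(f,None,fx=2.4,fy=2.4))
    W=cloud(d);L=(W[...,:2]-O)@RL.T;z=W[...,2]
    c=(z>165)&(z<182)&(abs(L[...,0])<110)&(L[...,1]<345)&(L[...,1]>-380)
    num,lab,s,cen=cv2.connectedComponentsWithStats(c.astype(np.uint8))
    for i in range(1,num):
        if s[i,4]>150: p=L[lab==i].astype(np.float32);print(n,cv2.minAreaRect(p),s[i,4],"ext",np.percentile(p,[1,99],axis=0).round(1).tolist())
E
python3 look.py 4
```

```text
t 8.68 lane [ -0.9 -88.2] z 110.7 yaw err -0.004 tz [ 0.01  -0.006 -1.   ] F [-0. -2.] 1.0 w 87.8 q [-0.1   0.42  1.98 -0.01  0.74 -0.17]
top ((2.088470458984375, 30.047882080078125), (87.33558654785156, 130.85829162597656), 89.30260467529297) 1210 ext [[-61.8, -8.5], [66.1, 72.4]]
scene ((1.6128768920898438, 11.583152770996094), (137.76901245117188, 138.21951293945312), 0.19952534139156342) 2527 ext [[-63.4, -55.1], [67.4, 78.9]]
```

View pics/scene4.png

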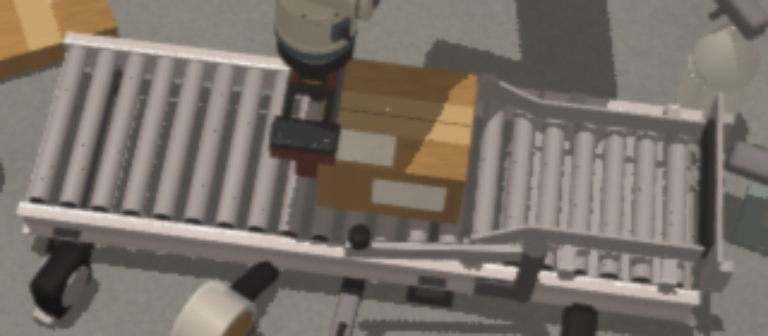

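Carton square at lane (2, ~2), heading into the lead-in and clear of the bar (knob at (358,238) in the crop). I'll continue.

Call:
move_arm([
  [8,0,-2,0,0,0],
  [12,0,-1,0,0,0],
  [12,0,-1,0,0,0],
  [12,0,0,0,0,0],
  [12,0,0,0,0,0],
])

```text
t: 9.2
ee_pos: [496.1, 20.7, 113.9]
orientation: [2.125, 2.303, -0.002]
ft_force: [0.7, -1.6, -2.0]
width: 87.9
```

Call:
move_arm([
  [12,0,0,0,0,0],
  [12,0,0,0,0,0],
  [12,0,0,0,0,0],
  [12,0,0,0,0,0],
  [12,0,0,0,0,0],
])

```text
t: 9.62
ee_pos: [490.2, 84.8, 113.9]
orientation: [2.127, 2.3, -0.002]
ft_force: [0.7, -1.6, 0.1]
width: 87.4
```

```bash
python3 look.py 5
```

```text
t 9.62 lane [-3.4 35.4] z 113.9 yaw err -0.007 tz [ 0.005 -0.007 -1.   ] F [ 0.5 -1.6] 0.1 w 87.4 q [ 0.15  0.4   1.98 -0.01  0.75  0.08]
top ((1.456512451171875, 171.69998168945312), (52.194915771484375, 130.46942138671875), 89.07234954833984) 750 ext [[-63.1, 149.0], [64.9, 196.6]]
scene ((0.244232177734375, 130.79141235351562), (148.16854858398438, 138.37257385253906), 88.33708190917969) 2532 ext [[-62.8, 70.2], [67.1, 203.0]]
```

View pics/scene5.png

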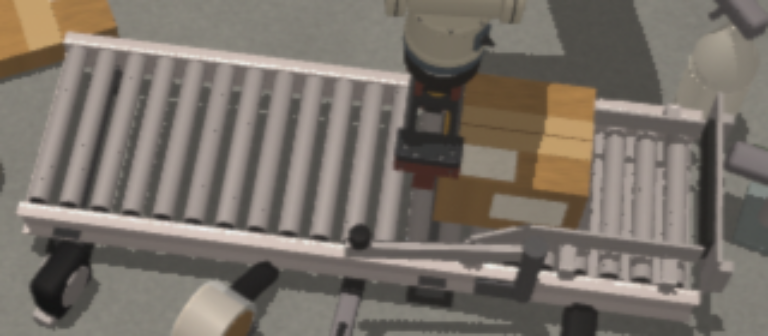

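Call:
move_arm([
  [8,1,0,0,0,0],
  [10,1,0,0,0,0],
  [10,0,0,0,0,0],
  [10,0,0,0,0,0],
  [10,0,0,0,0,0],
])

```text
t: 10.13
ee_pos: [486.8, 134.8, 113.3]
orientation: [2.129, 2.301, -0.008]
ft_force: [0.1, -2.1, 0.5]
width: 87.6
```

Call:
move_arm([
  [8,0,0,0,0,0],
  [8,0,0,0,0,0],
  [6,0,0,0,0,0],
  [6,0,0,0,0,0],
  [4,0,0,0,0,0],
])

```text
t: 10.55
ee_pos: [483.8, 171.9, 113.0]
orientation: [2.127, 2.303, -0.007]
ft_force: [0.2, -2.2, 0.7]
width: 88.0
```

```bash
python3 look.py 6
```

```text
t 10.55 lane [ -2.4 122.7] z 113.0 yaw err -0.006 tz [ 0.002 -0.008 -1.   ] F [-0.  -2.2] 0.7 w 88.0 q [ 0.32  0.43  1.95 -0.01  0.77  0.25]
top ((1.6607017517089844, 272.1651611328125), (130.41293334960938, 25.3701114654541), 0.12427081167697906) 417 ext [[-62.9, 259.8], [65.8, 284.3]]
scene ((0.9630355834960938, 222.47030639648438), (130.82579040527344, 139.85304260253906), 89.43766021728516) 2409 ext [[-62.7, 159.9], [67.1, 286.1]]
```

Call:
move_arm([
  [5,0,0,0,0,0],
  [6,0,0,0,0,0],
  [6,0,0,0,0,0],
  [6,0,0,0,0,0],
  [5,0,0,0,0,0],
])

```text
t: 11.07
ee_pos: [481.3, 200.5, 112.6]
orientation: [2.129, 2.301, -0.009]
ft_force: [-0.6, -2.0, 1.1]
width: 88.0
```

Call:
move_arm([
  [3,0,0,0,0,0],
  [3,0,0,0,0,0],
  [3,0,0,0,0,0],
  [3,0,0,0,0,0],
  [3,0,0,0,0,0],
])

```text
t: 11.48
ee_pos: [480.0, 217.3, 112.5]
orientation: [2.127, 2.302, -0.009]
ft_force: [8.6, -28.4, 9.4]
width: 87.7
```

```bash
python3 look.py 7
```

```text
t 11.48 lane [ -2.3 168.3] z 112.5 yaw err -0.006 tz [ 0.001 -0.01  -1.   ] F [  6.1 -29. ] 9.4 w 87.7 q [ 0.41  0.44  1.92 -0.01  0.78  0.34]
top ((1.5207099914550781, 323.431396484375), (129.3239288330078, 17.393606185913086), 2.347296714782715) 233 ext [[-61.7, 314.2], [64.5, 330.7]]
scene ((1.6697921752929688, 262.9711608886719), (140.33717346191406, 139.4282989501953), 88.13494110107422) 2380 ext [[-62.5, 205.8], [68.0, 330.3]]
```

The carton is against the stop, with 29 N on the tool and rising, so I'll back off now.

Call:
move_arm([
  [-5,0,0,0,0,0],
  [-4,0,0,0,0,0],
  [-1,0,-20,0,0,0],
  [0,0,-40,0,0,0],
  [0,0,-40,0,0,0],
])

```text
t: 12.0
ee_pos: [475.7, 205.4, 207.1]
orientation: [-2.132, -2.306, 0.033]
ft_force: [0.2, 0.1, -0.2]
width: 87.7
```

```bash
python3 look.py 8
```

```text
t 12.0 lane [ -7.6 156.8] z 207.1 yaw err -0.007 tz [-0.014 -0.015 -1.   ] F [0.2 0.1] -0.2 w 87.7 q [ 0.39  0.3   1.87 -0.01  1.    0.32]
scene ((1.7934036254882812, 255.80149841308594), (135.64242553710938, 151.05853271484375), 0.5742557644844055) 2588 ext [[-62.5, 183.1], [67.4, 330.2]]
```

View pics/scene8.png

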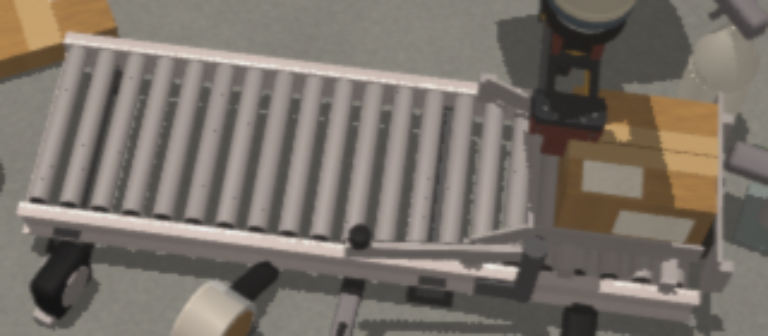

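The carton sits against the stop with the fingers clear (carton at (640,185), knob at (358,238) in the crop). Next I'll go to the outer side of the bar with the fingers shut.

Call:
move_arm([
  [-5,0,-40,0.0,0.0,0],
  [-25,25,-20,0,0,0],
  [-25,30,0,0,0,0],
  [-25,35,0,0,0,0],
  [-25,35,0,0,0,0],
], hand=1)

```text
t: 12.52
ee_pos: [607.6, 115.7, 271.5]
orientation: [2.122, 2.311, -0.01]
ft_force: [-0.3, 1.6, 0.6]
width: 57.9
```

Run:
```python
from h import *
st((172,36,136))
for th in np.arange(1.7,-.01,-.17):
    u=np.array([-np.cos(th),-np.sin(th)]);n=np.array([-np.sin(th),np.cos(th)]);s=4+13.5*abs(n[0])+10*abs(n[1])
    print(round(th,2),(np.array([120,155])+120*u-s*n).round())
```

```text
t 12.52 lane [116.2  56.3] z 271.5 yaw err 0.0 tz [-0.001 -0.008 -1.   ] F [-0.2  1.6] 0.6 w 57.9 q [ 0.17  0.37  1.6  -0.01  1.18  0.09]
tool delta [-19.3  56.1 135.6]
1.7 [154.  38.]
1.53 [133.  34.]
1.36 [114.  34.]
1.19 [94. 36.]
1.02 [75. 42.]
0.85 [56. 51.]
0.68 [39. 64.]
0.51 [25. 80.]
0.34 [13. 98.]
0.17 [  4. 119.]
0.0 [  0. 141.]
```

Call:
move_arm([
  [-10,28,0,0,0,0],
  [-5,28,0,0,0,0],
  [0,10,0,0,0,0],
  [0,0,0,0,0,0],
  [0,0,0,0,0,0],
])

```text
t: 12.93
ee_pos: [682.7, 98.3, 266.2]
orientation: [2.132, 2.302, -0.01]
ft_force: [-0.5, -0.1, 0.0]
width: 24.8
```

```bash
python3 -c "from h import *;st((175,36,136))"
```

```text
t 12.93 lane [189.6  32.5] z 266.2 yaw err -0.008 tz [-0.002 -0.007 -1.   ] F [-0.6 -0. ] 0.0 w 24.8 q [ 0.13  0.48  1.43 -0.01  1.23  0.05]
tool delta [  4.3 -14.3 130.2]
```

Call:
move_arm([
  [3,-4,30,0,0,0],
  [0,-2,35,0,0,0],
  [0,0,35,0,0,0],
  [0,0,28,0,0,0],
  [0,0,0,0,0,0],
])

```text
t: 13.35
ee_pos: [672.5, 101.3, 135.5]
orientation: [2.13, 2.303, -0.006]
ft_force: [-0.9, 0.1, -0.1]
width: 0.6
```

```bash
python3 -c "from h import *;st((154,38,136))"
```

```text
t 13.35 lane [179.6  36.4] z 135.5 yaw err -0.007 tz [ 0.001 -0.006 -1.   ] F [-0.9  0.2] -0.1 w 0.6 q [ 0.13  0.6   1.55 -0.01  0.99  0.06]
tool delta [  1.5 -25.7  -0.6]
```

Call:
move_arm([
  [0,-12,0,0,0,0],
  [0,-12,0,0,0,0],
  [0,-12,0,0,0,0],
  [0,-14,0,0,0,0],
  [1,-14,0,0,0,0],
])

```text
t: 13.77
ee_pos: [605.2, 98.7, 138.3]
orientation: [2.127, 2.305, -0.004]
ft_force: [1.2, 0.7, -1.5]
width: 0.4
```

```bash
python3 -c "from h import *;st((94,36,136))"
```

```text
t 13.77 lane [112.4  39.5] z 138.3 yaw err -0.005 tz [ 0.002 -0.005 -1.   ] F [1.2 0.6] -1.5 w 0.4 q [ 0.15  0.51  1.71 -0.01  0.92  0.07]
tool delta [ -3.6 -18.4   2.3]
```

Call:
move_arm([
  [2,-15,1,0,0,0],
  [5,-15,1,0,0,0],
  [7,-15,1,0,0,0],
  [9,-14,0,0,0,0],
  [12,-13,0,0,0,0],
])

```text
t: 14.18
ee_pos: [529.2, 128.9, 143.5]
orientation: [2.121, 2.298, 0.014]
ft_force: [1.1, -0.0, -0.2]
width: 0.1
```

```bash
python3 -c "from h import *;st((13,98,136))"
```

```text
t 14.18 lane [39.2 76. ] z 143.5 yaw err -0.005 tz [ 0.016 -0.003 -1.   ] F [ 1.1 -0.1] -0.2 w 0.1 q [ 0.22  0.41  1.88 -0.01  0.84  0.15]
tool delta [ 21.9 -26.4   7. ]
```

Call:
move_arm([
  [8,-12,4,0.01,0,0],
  [12,-9,3,0,0,0],
  [12,-7,2,0,0,0],
  [12,-4,1,0,0,0],
  [8,-2,0,0,0,0],
])

```text
t: 14.6
ee_pos: [487.6, 181.1, 139.1]
orientation: [2.121, 2.303, 0.011]
ft_force: [2.0, -0.6, -1.1]
width: 0.5
```

```bash
python3 -c "from h import *;st((0,141,136))"
```

```text
t 14.6 lane [  2.2 131.6] z 139.1 yaw err -0.003 tz [ 0.013 -0.002 -1.   ] F [ 1.9 -0.8] -1.1 w 0.5 q [ 0.34  0.39  1.93 -0.01  0.82  0.26]
tool delta [ 9.4 -2.2  3.1]
```

Call:
move_arm([
  [3,0,0,0,0,0],
  [3,0,0,0,0,0],
  [2,0,0,0,0,0],
  [2,0,0,0,0,0],
  [1,0,0,0,0,0],
])

```text
t: 15.02
ee_pos: [486.0, 189.3, 140.3]
orientation: [2.11, 2.305, 0.001]
ft_force: [0.4, -1.7, 0.4]
width: 0.6
```

```bash
python3 -c "from h import *;st((0,141,136))"
```

```text
t 15.02 lane [  1.3 139.9] z 140.3 yaw err 0.003 tz [ 0.012 -0.011 -1.   ] F [ 0.3 -1.7] 0.4 w 0.6 q [ 0.36  0.39  1.92 -0.02  0.82  0.28]
tool delta [ 1.2 -1.3  4.3]
```

Call:
move_arm([
  [2,0,0,0,0,0],
  [2,0,0,0,0,0],
  [1,0,0,0,0,0],
])

```text
t: 15.27
ee_pos: [486.0, 189.2, 140.4]
orientation: [2.107, 2.303, -0.01]
ft_force: [-0.2, -1.7, 0.5]
width: 0.6
```

```bash
python3 -c "from h import *;st((0,141,136))"
```

```text
t 15.27 lane [  1.3 139.8] z 140.4 yaw err 0.004 tz [ 0.011 -0.018 -1.   ] F [-0.3 -1.7] 0.5 w 0.6 q [ 0.36  0.39  1.92 -0.03  0.83  0.29]
tool delta [ 1.3 -1.3  4.4]
```

The bar no longer moves, so it is probably at its shut stop. I'll retract and check.

Call:
move_arm([
  [-8,0,0,0,0,0],
  [-8,0,-10,0,0,0],
  [-8,0,-40,0,0,0],
  [-20,0,-40,0,0,0],
  [-40,0,-30,0,0,0],
])

```text
t: 15.68
ee_pos: [488.9, 113.1, 255.6]
orientation: [2.109, 2.313, -0.025]
ft_force: [1.3, -0.4, -0.2]
width: 0.2
```

Call:
move_arm([
  [-40,-20,0,0,0,0],
  [-40,-20,0,0,0,0],
  [-40,-20,0,0,0,0],
  [-40,-20,0,0,0,0],
  [-20,0,0,0,0,0],
])

```text
t: 16.1
ee_pos: [433.0, -68.9, 270.0]
orientation: [2.097, 2.304, 0.001]
ft_force: [0.0, 0.1, -0.3]
width: 0.4
```

```bash
python3 look.py 9
python3 - <<'E'
from h import *
from workcell import eyes
for n in("top","scene"):
    d=eyes.get_image(n);W=cloud(d);L=(W[...,:2]-O)@RL.T;z=W[...,2]
    m=(z>155)&(z<182)&(L[...,0]>-110)&(L[...,0]<20)&(abs(L[...,1]-155)<26)&(d["frame"].max(2)<70)
    if m.sum(): print(n,"knob",np.median(L[m],0),m.sum())
    m=(z>143)&(z<152)&(L[...,0]>-40)&(L[...,0]<105)&(L[...,1]<176)&(L[...,1]>120)
    if m.sum()>9: print("bar line",np.polyfit(L[m][:,0],L[m][:,1],1),m.sum())
E
```

```text
t 16.1 lane [ -73.5 -112.8] z 270.0 yaw err 0.009 tz [ 0.019 -0.017 -1.   ] F [0.  0.1] -0.3 w 0.4 q [-0.18  0.07  1.99 -0.02  1.06 -0.26]
top ((1.2809600830078125, 254.68402099609375), (152.55894470214844, 130.2765655517578), 89.47846221923828) 2555 ext [[-63.0, 179.5], [64.9, 328.4]]
scene ((1.7070693969726562, 256.379638671875), (151.57290649414062, 137.29135131835938), 89.33624267578125) 2894 ext [[-62.9, 182.0], [67.2, 330.2]]
top knob [-55.97058346 154.84712935] 43
bar line [-7.25588902e-03  1.55389449e+02] 140
scene knob [-51.68935966 156.48491423] 63
bar line [-6.40779049e-03  1.57363785e+02] 173
```

View pics/top9.png

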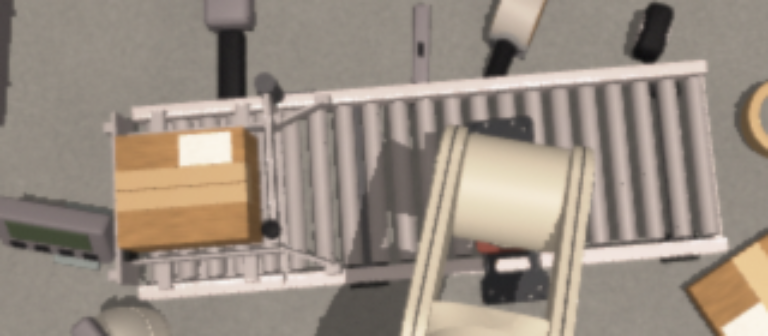

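View pics/scene9.png

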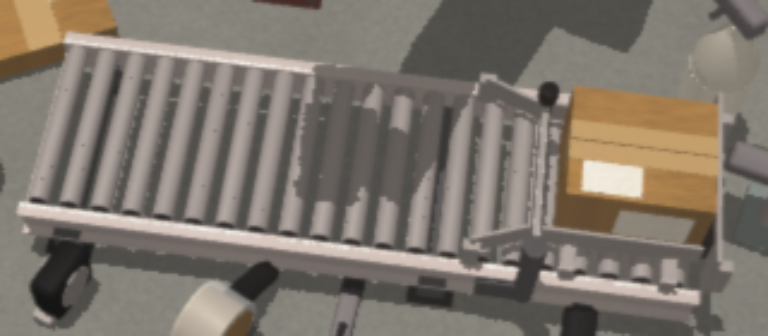

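The bar is shut (line within 0.01 rad of square), and the carton is at home within about 1.5 mm and square within about 0.01 rad. I'll let the arm settle and hand in.

Call:
move_arm([
  [0,0,0,0,0,0],
  [0,0,0,0,0,0],
  [0,0,0,0,0,0],
])

```text
t: 16.55
ee_pos: [436.2, -64.3, 270.0]
orientation: [2.096, 2.306, 0.004]
ft_force: [0.2, -0.6, -0.4]
width: 0.8
```

```bash
python3 -c "
from workcell import ctrl
print(ctrl.close_job())"
```

```text
the job is handed in; nothing more can be done
None
```

I handed the job in at about 16.6 s of the 64 s. The carton is in the weigh bay against the end stop, and the bar is shut behind it. No verdict was reported.

- **What I did:** I swung the bar fully open with shut fingers and nudged the carton about 15 mm sideways to the centre line. I then pushed it home with spread fingers, slowing before the stop, and swung the bar back until it stopped moving.
- **Carton, last check:** The two cameras put it 0.3 mm short of home and 1.4 mm past it along the lane (limit 8 mm). It was 1.3 to 1.7 mm off across the lane (limit 15 mm) and square within about 0.01 rad (limit 0.08).
- **Bar, last check:** It was within about 0.01 rad of square (limit 0.10). The gripper was clear of everything.
- **Firm contact at the stop:** I kept pushing slowly after the carton met the stop. The tool force read about 29 N (limit 40 N) before I backed off. No reading went higher, but forces between readings were not seen.
- **Other objects:** They look unmoved in the pictures, but I did not measure them at the end.

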